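# Shut the sample vials and vent the yellow one under its guard

## Task

Get the vial block ready to shake: push every blue cap on the vials fully home, pull the yellow cap up to its open stop, and leave the sliding splash guard squarely over the open yellow vial. The guard can be slid by its orange tab whenever it is in the way. Leave the red cap exactly as you find it, and do not shift or knock over anything else on the bench.

Things in the scene. Friction and masses are not known exactly. Their poses are not given: they have to be found in the camera images.
- block: Bench shaker, fixed. White housing from x = -125 to +80 mm, 112 mm either side in y; flat aluminium top 65 mm above the table. Origin on the table under the centre of the aluminium top; x points away from the control panel, y along the rows, z up. Six vials stand at x = -30 or +30 mm, y = -60, 0 or +60 mm in this frame; which vial is where, and the block's place and yaw, vary.
- guard (a joint): Splash guard: clear bridge with two orange edges, sliding along the block's y. 0 to 0.120 m; its centre is at y = value - 0.060 in the block's frame. Slides with about 2 N, stays where left. Its roof (150 mm in x, 50 mm in y) is 112 to 117 mm above the table: caps, even raised, pass below it but cannot be reached under it. Side walls at x = +-72 mm.
- guard_tab (a point): Centre of the top face of the orange tab in the middle of the guard's roof: 36 mm in the block's x, 10 mm in its y, 22 mm above the roof (top 139 mm above the table). Push it sideways to slide the guard.
- cap_blue1 (a joint): Blue push-pull cap: it snaps to either stop, and it takes about 7 N to push or pull it off a stop. Value in m: 0 = fully home (shut), 0.010 = fully raised (open), straight up.
- cap_blue1_top (a point): Centre of the top face of that blue cap: a ribbed cap 22 mm across and 16 mm tall, on a white vial neck 19 mm across. Top 96 mm above the table when home, 106 mm when raised; neighbours are 60 mm away between centres.
- cap_blue2 (a joint): Blue push-pull cap: it snaps to either stop, and it takes about 7 N to push or pull it off a stop. Value in m: 0 = fully home (shut), 0.010 = fully raised (open), straight up.
- cap_blue2_top (a point): Centre of the top face of that blue cap: a ribbed cap 22 mm across and 16 mm tall, on a white vial neck 19 mm across. Top 96 mm above the table when home, 106 mm when raised; neighbours are 60 mm away between centres.
- cap_blue3 (a joint): Blue push-pull cap: it snaps to either stop, and it takes about 7 N to push or pull it off a stop. Value in m: 0 = fully home (shut), 0.010 = fully raised (open), straight up.
- cap_blue3_top (a point): Centre of the top face of that blue cap: a ribbed cap 22 mm across and 16 mm tall, on a white vial neck 19 mm across. Top 96 mm above the table when home, 106 mm when raised; neighbours are 60 mm away between centres.
- cap_blue4 (a joint): Blue push-pull cap: it snaps to either stop, and it takes about 7 N to push or pull it off a stop. Value in m: 0 = fully home (shut), 0.010 = fully raised (open), straight up.
- cap_blue4_top (a point): Centre of the top face of that blue cap: a ribbed cap 22 mm across and 16 mm tall, on a white vial neck 19 mm across. Top 96 mm above the table when home, 106 mm when raised; neighbours are 60 mm away between centres.
- cap_yellow (a joint): Yellow push-pull cap: it snaps to either stop, and it takes about 7 N to push or pull it off a stop. Value in m: 0 = fully home (shut), 0.010 = fully raised (open), straight up.
- cap_yellow_top (a point): Centre of the top face of that yellow cap: a ribbed cap 22 mm across and 16 mm tall, on a white vial neck 19 mm across. Top 96 mm above the table when home, 106 mm when raised; neighbours are 60 mm away between centres.
- cap_red (a joint): Cap of the red vial: may be found anywhere between shut and raised. It needs 7 N to move and must stay as it is found. Value in m: 0 = fully home (shut), 0.010 = fully raised (open), straight up.
- cap_red_top (a point): Centre of the top face of that red cap: a ribbed cap 22 mm across and 16 mm tall, on a white vial neck 19 mm across. Top 96 mm above the table when home, 106 mm when raised; neighbours are 60 mm away between centres.
- amber_bottle: Bystander: amber glass bottle, 60 mm across, 145 mm tall. Origin at the centre of its underside.
- white_jar: Bystander: squat white jar with a red lid, 68 mm across, 70 mm tall. Origin at the centre of its underside.
- tip_box: Bystander: open clear box, 80 x 120 x 45 mm, full of yellow pipette tips. Origin at the centre of its underside.
- marker: Bystander: marker pen lying down, 130 mm long, 13 mm thick, green cap. Origin at the centre of its underside.
- timer: Bystander: small grey bench timer, 55 x 65 x 18 mm. Origin at the centre of its underside.
- spare_cap: Bystander: spare blue cap lying on the bench, 22 mm across, 16 mm tall; not on any vial. Origin at the centre of its underside.
- pipette: Bystander: hand pipette lying along its x, 280 mm long, up to 50 mm wide and 24 mm high. Origin at the centre of its underside.

How it is judged:
By the outcome, as a careful person would: the job done as asked, in the order asked, and still so for the second after the job is handed in, with the robot touching nothing.
It also fails if it takes over 64 s, if anything falls off the work surface, if the arm or the gripper's body presses on something with over 40 N, if the wrist force passes 120 N, or if a joint passes its speed limit or range.

## Robot

A 6-joint arm with a two-finger parallel gripper is mounted at the origin on the work surface. World frame = base frame: x ahead of the robot, y to its left, z up, the work surface at z = 0. Lengths are in m, angles in rad, forces in N, time in s.
With the tool pointing down it reaches from about 0.25 to 0.775 m from the base axis. Payload 4 kg.
Tool frame: the origin (TCP) lies midway between the tips of the shut fingers; the grasp point (between the pads) lies 19 mm behind it (grip_point_offset is the distance from the TCP to the grasp point, in m); z points along the fingers, y is the line along which they close (so a half turn about z gives the same grasp; the last joint's range is limited). The gripper opens to 94 mm and grips with 3 to 60 N. Pads are 16 mm wide; open, the fingers measure 119 mm over their backs; the gripper's body (75 mm by 177 mm) begins 78 mm behind the grasp point.
Start: joints at [1.03, 0.087, 1.371, -0, 1.684, -0.103], TCP at [0.233, 0.498, 0.206] pointing down, gripper open.
Joint ranges: [-3.1, 3.1], [-0.76, 2.03], [0.27, 2.55], [-1.08, 4.22], [0.17, 2.65], [-2.57, 2.57]. Speed limits (rad/s): [2.79, 2.79, 3.14, 3.14, 3.14, 3.14].

## Interface

Orientations are given as [roll, pitch, yaw] about the fixed x, y, z axes, in that order (R = Rz(yaw) Ry(pitch) Rx(roll)).
In Python, from bench import * gives the robot as it stands.
- The arm moves only by the tool carry_out, never from a script. Its argument "commands" is a list of rows, each a list of 6 numbers: the shift along the tool's x, y, z in m, then the turn, a rotation vector about the tool's x, y, z in rad. In form: [[tx, ty, tz, rx, ry, rz], ...]. A call has exactly 5 rows; each row is the pose to reach, as a shift and turn from the pose commanded when the call began, along the tool's axes at that moment; what a row does not reach only later rows make up. A row lasts 1/10 s, in which the tool goes at most 50 mm and 8.59 degrees, less where a joint would pass 70% of its speed; a pose out of reach is approached as far as the arm can. A call with a gripper value outside its range is refused whole. "jaw" is the opening, from 0 (shut) to 1 (fully open), set as the call begins (left out, the last holds). The fingers move at their own pace and stop on an object; the grip force is fixed at half the most. Time passes only in rows, so rows that repeat a pose let the fingers close, or fill a call up. It gives the time, the measured TCP pose, the force, the opening and the grip force at its end, in the units of the state.
- get_obs(): the state, without advancing time (a new reading comes with each control period).
- snapshot(name): name is "side" or "top" or "wrist"; returns a dict with "img" (384x512x3 uint8, red, green, blue), "range_z" (384x512 float32, m along the optical axis (not along the pixel's ray), 0 where there is no reading), "fx", "fy", "cx", "cy" (pixels), "R" (3x3) and "t" (3): a world point X has camera coordinates R X + t. Camera axes: x right, y down, z forward; pixel columns grow to the right and rows downward; lengths in m; the calibration is good to about 2 mm. A picture is of the moment at which its call begins.
- close_job(): hands the job in; it is judged then, once.
The state is a dict: "time": time; "joint_positions": joint angles; "qvel": joint speeds; "joint_torque": joint torques, N m; "tool_pos": TCP position; "ee_rot": TCP orientation; "wrist_force": force on the tool from outside, world axes, zero at the start; "wrist_torque": the same for the moment, N m; "width": finger opening in m; "finger_force": force on a finger pad.
Only numpy, scipy, OpenCV 4.12 (cv2) and the standard library are available. Lean on these libraries where they do the work, as an engineer would, in place of code of your own. Each camera call takes 0.05 s, during which the arm holds its last target. There are 200 camera calls.

## Working session

There is one attempt and no reset: what is moved stays moved. The work goes in short steps, Python scripts to look and compute and a tool call to move; the robot and the scene stay as the last step left them, time stands still between calls to the robot, and variables do not carry over. Pictures are saved under pics/ and viewed, at most 10 in all, crops included, and the job is handed in when it is done.

Besides the shell and the picture viewer there is one more tool, called after "Request:" as name(argument=value, ...) on one line, values as JSON. carry_out: Moves the arm, as the interface text tells. Its arguments: {"type":"object","properties":{"commands":{"type":"array","items":{"type":"array","items":{"type":"number"}}},"jaw":{"type":"number"}},"required":["commands"]}

```bash
ls; mkdir -p pics
python3 - <<'E'
from bench import *
import cv2,numpy as np,pickle
o=get_obs();print(o)
for n in("top","side"):
    s=snapshot(n);pickle.dump(s,open(n+'.pkl','wb'));cv2.imwrite(f'pics/{n}0.png',s['img'][...,::-1])
    print(n,s['fx'],s['cx'],s['cy'],s['R'],s['t'])
E
```

```text
pics
{'time': 0.0, 'joint_positions': array([ 1.02994683e+00,  8.79555829e-02,  1.37220478e+00, -2.04841878e-05,
        1.68354460e+00, -1.03071965e-01]), 'qvel': array([ 9.77354266e-05,  2.04253992e-04, -1.56050835e-03,  1.31946134e-03,
       -2.33475104e-04, -1.64051996e-03]), 'joint_torque': array([-3.80869287e-04, -3.40178061e+01, -3.02425897e+01,  7.16926670e-02,
        3.30338627e-02, -1.59844599e-04]), 'tool_pos': array([0.23289044, 0.49769068, 0.20432892]), 'ee_rot': array([-3.13948947e+00, -1.97082869e-04,  2.70381263e+00]), 'wrist_force': array([-0.06458041, -0.0125573 ,  0.48087449]), 'wrist_torque': array([ 0.02785391, -0.01303283, -0.01609967]), 'finger_force': 0.0, 'width': 0.09398765376738467}
top 498.2418903914791 246.57739619033626 192.71491298633313 [[ 0.01122177 -0.99991961  0.00590243]
 [-0.97957717 -0.01217819 -0.20069943]
 [ 0.20075518 -0.00352968 -0.97963508]] [0.05754866 0.56482425 1.27323431]
side 351.37337879031435 259.04967443812063 186.29390544440977 [[ 0.9091148  -0.41653859  0.00242527]
 [-0.23212771 -0.51144679 -0.82736867]
 [ 0.34587137  0.75161013 -0.56165399]] [-0.47594066  0.24130761  0.60505053]
```

View pics/top0.png

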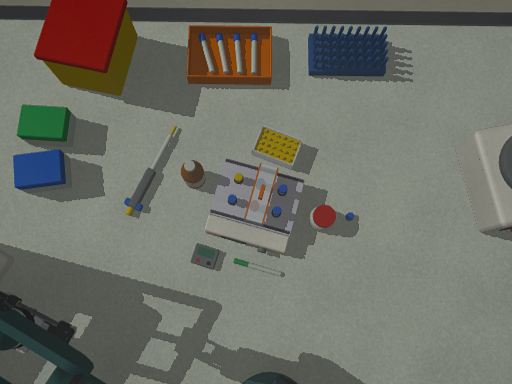

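View pics/side0.png

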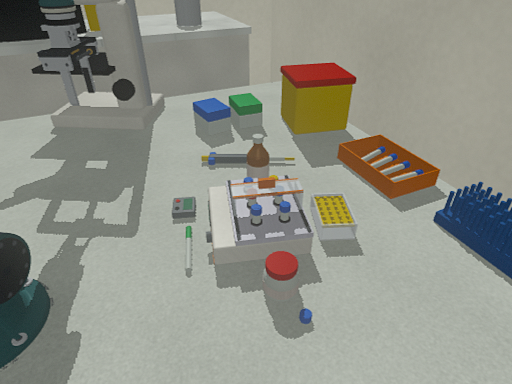

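The top view shows the block at about (255,205). Its caps are yellow (239,178) and blue (233,200), (283,190) and (277,212), and the guard covers the middle pair with its tab at (262,192). The side view agrees, with the two near blue caps at (257,210) and (285,207).

```bash
cat > h.py <<'E'
import numpy as np,cv2,pickle
def ray(s,u,v,z):
    d=s['R'].T@np.array([(u-s['cx'])/s['fx'],(v-s['cy'])/s['fy'],1]);c=-s['R'].T@s['t']
    return c+d*(z-c[2])/d[2]
def rng(s,u,v):
    Z=s['range_z'][int(round(v)),int(round(u))]
    return s['R'].T@(Z*np.array([(u-s['cx'])/s['fx'],(v-s['cy'])/s['fy'],1])-s['t'])
def cloud(s):
    v,u=np.mgrid[:384,:512];Z=s['range_z'].astype(float)
    P=np.stack([(u-s['cx'])/s['fx']*Z,(v-s['cy'])/s['fy']*Z,Z],-1)-s['t']
    return P@s['R']
COL={'blue':((105,140,50),(125,255,255)),'yellow':((20,140,90),(32,255,255)),'orange':((5,160,110),(17,255,255)),'red':((172,150,80),(180,255,255))}
def blobs(s,col,amin=8):
    hsv=cv2.cvtColor(s['img'],cv2.COLOR_RGB2HSV)
    m=cv2.inRange(hsv,*map(np.array,COL[col]))
    n,l,st,c=cv2.connectedComponentsWithStats(m)
    return [(c[i],st[i],l==i) for i in range(1,n) if st[i,4]>=amin]
E
python3 - <<'E'
from h import *
s=pickle.load(open('top.pkl','rb'));C=cloud(s)
for col in COL:
    for c,st,m in blobs(s,col):
        if 190<c[0]<360 and 120<c[1]<270:
            P=C[m];zt=np.percentile(P[:,2],90);T=P[P[:,2]>zt-.006]
            print(col,c.round(1),st[2:],'ztop',zt.round(4),'mean',T.mean(0).round(4),'ray.1',ray(s,*c,.1).round(4))
# aluminium/housing plane: points at z .06-.07
m=(C[...,2]>.055)&(C[...,2]<.075)
m[:, :195]=0;m[:,308:]=0;m[:140]=0;m[260:]=0
P=C[m];r=cv2.minAreaRect((P[:,:2]*1000).astype(np.float32));print(r,np.median(P[:,2]))
print(cv2.boxPoints(r))
E
```

```text
blue [282.7 188.1] [ 8  9 53] ztop 0.1102 mean [ 0.5684 -0.0281  0.1076] ray.1 [ 0.5688 -0.029   0.1   ]
blue [231.5 198.4] [ 8  8 50] ztop 0.0996 mean [0.5411 0.1028 0.0967] ray.1 [0.5399 0.1029 0.1   ]
blue [276.6 210.2] [ 8  9 55] ztop 0.1091 mean [ 0.5101 -0.0126  0.1072] ray.1 [ 0.5106 -0.0131  0.1   ]
blue [350.2 215.1] [ 7  6 28] ztop 0.0197 mean [ 0.5134 -0.2195  0.0182] ray.1 [ 0.5    -0.2018  0.1   ]
yellow [277.1 145.2] [ 45  36 908] ztop 0.0444 mean [ 0.6997 -0.0182  0.049 ] ray.1 [ 0.6841 -0.0146  0.1   ]
yellow [238.1 176.8] [ 9  9 53] ztop 0.0995 mean [0.5915 0.0865 0.1267] ray.1 [0.5971 0.087  0.1   ]
orange [252.5 190.3] [16 54 65] ztop 0.1214 mean [0.5601 0.0488 0.1187] ray.1 [0.562 0.049 0.1  ]
orange [274.7 178. ] [ 6 19 23] ztop 0.12 mean [ 0.5909 -0.0072  0.1181] ray.1 [ 0.5953 -0.0084  0.1   ]
orange [261.6 190.9] [ 6 13 45] ztop 0.1422 mean [0.552  0.027  0.1397] ray.1 [0.5605 0.0257 0.1   ]
orange [265.2 212.4] [ 7 21 26] ztop 0.1207 mean [0.5025 0.0166 0.1178] ray.1 [0.5045 0.0162 0.1   ]
((543.1715698242188, 70.21864318847656), (277.6437072753906, 205.00198364257812), 74.58179473876953) 0.06541100444095779
[[407.45197  -36.355988]
 [605.0761   -90.85831 ]
 [678.8912   176.79327 ]
 [481.26703  231.2956  ]]
```

Run:
```python
from h import *
from scipy.optimize import least_squares
T=pickle.load(open('top.pkl','rb'));S=pickle.load(open('side.pkl','rb'))
for col in COL:
    for c,st,m in blobs(S,col,4):
        if 205<c[0]<320 and 165<c[1]<250: print('side',col,c.round(1),st[2:])
# cap mid-ish points seen from top (centroid biased ~3mm below top)
pts=[(30,-60,.103,282.7,188.1),(-30,60,.093,231.5,198.4),(-30,-60,.103,276.6,210.2),(30,60,.093,238.1,176.8)]
A=np.array([p[:2] for p in pts])/1000;B=np.array([ray(T,p[3],p[4],p[2])[:2] for p in pts])
def f(q):
    c,s=np.cos(q[2]),np.sin(q[2]);return (A@np.array([[c,s],[-s,c]])+q[:2]-B).ravel()
r=least_squares(f,[.55,.04,-.26]);print(r.x,np.degrees(r.x[2]),r.fun.round(4))
q=r.x;Rb=np.array([[np.cos(q[2]),-np.sin(q[2])],[np.sin(q[2]),np.cos(q[2])]])
tab=ray(T,261.6,190.9,.137)[:2];print('tab in block',(Rb.T@(tab-q[:2])).round(4))
def proj(s,X):
    p=s['R']@X+s['t'];return (s['fx']*p[0]/p[2]+s['cx'],s['fy']*p[1]/p[2]+s['cy'])
for x in(-30,30):
  for y in(-60,0,60):
    w=Rb@[x/1000,y/1000]+q[:2]
    print(x,y,w.round(4),'side home',np.round(proj(S,np.r_[w,.096]),1),'raised',np.round(proj(S,np.r_[w,.106]),1))
im=S['img'][155:260,200:320,::-1];a=cv2.resize(im,None,fx=5,fy=5,interpolation=cv2.INTER_CUBIC);cv2.imwrite('pics/sidecrop.png',a)
```

```text
side blue [247.2 179.4] [ 8  4 26]
side blue [284.9 204.3] [10  9 47]
side blue [255.8 206.8] [10  6 46]
side yellow [274.4 176.7] [ 8  5 19]
side orange [266.7 178.7] [17  4 36]
side orange [261.3 186.7] [7 3 9]
side orange [272. 186.] [5 1 5]
side orange [295.1 190.6] [15  2 16]
side orange [270.5 193. ] [6 1 6]
side orange [280.9 192.2] [ 9  2 11]
side orange [249. 195.] [7 1 7]
side orange [259. 194.] [9 1 9]
side orange [239. 196.] [9 1 9]
[ 0.55454035  0.03713335 -0.2635272 ] -15.098996201268784 [-0.0001  0.0001 -0.     -0.0004 -0.     -0.      0.0002  0.0003]
tab in block [ 0.001  -0.0103]
-30 -60 [ 0.5099 -0.013 ] side home [255.8 210.8] raised [255.8 207. ]
-30 0 [0.5256 0.0449] side home [251.4 194. ] raised [251.4 190.3]
-30 60 [0.5412 0.1029] side home [247.6 179.2] raised [247.5 175.6]
30 -60 [ 0.5679 -0.0286] side home [284.4 207.9] raised [284.7 204.1]
30 0 [0.5835 0.0293] side home [278.3 191.5] raised [278.5 187.7]
30 60 [0.5991 0.0872] side home [273. 177.] raised [273.1 173.4]
```

View pics/sidecrop.png

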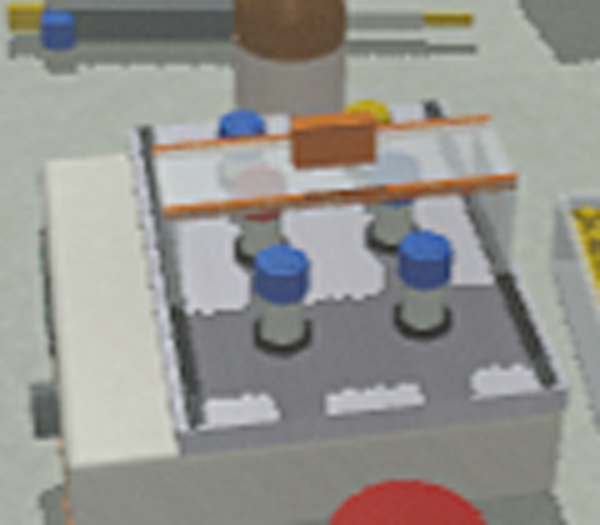

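Red is at block (-30,0), hidden under the guard. The hidden blue cap at (30,0) appears raised. Both y=-60 blues are raised, while blue (-30,60) and yellow are home. The guard is at about 0.050.

```bash
cat >> h.py <<'E'
Q=np.array([.55454,.03713,-.26353])
def b2w(x,y,z):
    c,s=np.cos(Q[2]),np.sin(Q[2]);return np.array([Q[0]+c*x-s*y,Q[1]+s*x+c*y,z])
def go(o,x,y,z):
    from scipy.spatial.transform import Rotation as Ro
    R=Ro.from_euler('xyz',o['ee_rot']);w=b2w(x,y,z)
    G=Ro.from_euler('xyz',[np.pi,0,np.pi+Q[2]])
    p=np.asarray(o['tool_pos'])
    c,s=np.cos(Q[2]),np.sin(Q[2]);d=p-b2w(0,0,0)
    print('t',round(o['time'],2),'block pos',np.round([c*d[0]+s*d[1],-s*d[0]+c*d[1],p[2]],4),'shift',R.inv().apply(w-p).round(4),'rot',(R.inv()*G).as_rotvec().round(4),'F',np.round(o['wrist_force'],1),'w',round(o['width'],4))
E
echo "from bench import *
from h import *
import sys
a=[float(v) for v in sys.argv[1:]]
go(get_obs(),*a)" > g.py; python3 g.py .03 -.06 .15
```

```text
t 0.1 block pos [-0.4305  0.3609  0.2044] shift [-0.5265 -0.3346  0.055 ] rot [-0.002  -0.0004 -0.1743] F [0.2 0.9 0.3] w 0.094
```

Request:
carry_out(commands=[[-0.042, -0.027, 0, 0, 0, -0.04], [-0.084, -0.054, 0, 0, 0, -0.08], [-0.126, -0.08, 0, 0, 0, -0.12], [-0.168, -0.107, 0, 0, 0, -0.15], [-0.21, -0.134, 0, 0, 0, -0.174]], jaw=0)

```text
time: 0.6
tool_pos: [0.367, 0.2859, 0.2051]
ee_rot: [-3.141, -0.0, 2.879]
wrist_force: [0.6, 0.7, 0.2]
width: 0.0575
finger_force: 0.0
```

```bash
python3 g.py .03 -.06 .15
```

```text
t 0.6 block pos [-0.2459  0.1914  0.2051] shift [-0.2756 -0.2517  0.0551] rot [-0.0003 -0.0002  0.0014] F [0.6 0.7 0.2] w 0.0575
```

Request:
carry_out(commands=[[-0.034, -0.03, 0, 0, 0, 0], [-0.068, -0.06, 0, 0, 0, 0], [-0.102, -0.09, 0, 0, 0, 0], [-0.136, -0.12, 0, 0, 0, 0], [-0.17, -0.15, 0, 0, 0, 0]])

```text
time: 1.1
tool_pos: [0.492, 0.0968, 0.2051]
ee_rot: [3.142, -0.001, 2.878]
wrist_force: [0.9, -0.1, 0.1]
width: 0.0175
finger_force: 0.0
```

Request:
carry_out(commands=[[-0.034, -0.032, 0.01, 0, 0, 0], [-0.068, -0.064, 0.02, 0, 0, 0], [-0.106, -0.102, 0.03, 0, 0, 0], [-0.106, -0.102, 0.04, 0, 0, 0], [-0.106, -0.102, 0.05, 0, 0, 0]])

```text
time: 1.6
tool_pos: [0.5671, -0.0285, 0.1538]
ee_rot: [3.141, -0.002, 2.875]
wrist_force: [-0.1, 0.4, 0.6]
width: 0.0007
finger_force: 0.0
```

```bash
python3 g.py .03 -.06 .11
python3 - <<'E'
from bench import *
from h import *
s=snapshot('wrist');cv2.imwrite('pics/w1.png',s['img'][...,::-1])
for col in COL:
    for c,st,m in blobs(s,col,60):
        C=cloud(s)[m];C=C[C[:,2]>0.05]
        if len(C)<20: continue
        zt=np.percentile(C[:,2],90);print(col,c.round(0),st[4],zt.round(4),ray(s,*c,zt).round(4))
for x in(-.03,.03):
  for y in(-.06,0,.06): print(x,y,b2w(x,y,0)[:2].round(4))
E
```

```text
t 1.6 block pos [ 0.0292 -0.06    0.1538] shift [-0.0009  0.      0.0438] rot [ 0.0003 -0.0023 -0.0028] F [-0.1  0.4  0.6] w 0.0007
blue [259. 139.] 640 0.106 [ 0.5106 -0.0122  0.106 ]
blue [405. 138.] 709 0.0957 [0.5409 0.0995 0.0957]
blue [259. 210.] 550 0.106 [ 0.5661 -0.0271  0.106 ]
yellow [399. 208.] 497 0.0957 [0.5982 0.0861 0.0957]
orange [297. 117.] 381 0.1169 [0.5021 0.0174 0.1169]
orange [357. 169.] 759 0.1168 [0.5502 0.0523 0.1168]
orange [332. 186.] 659 0.1385 [0.552  0.0276 0.1385]
orange [293. 235.] 240 0.1169 [ 0.5889 -0.0059  0.1169]
-0.03 -0.06 [ 0.5099 -0.013 ]
-0.03 0 [0.5256 0.0449]
-0.03 0.06 [0.5412 0.1029]
0.03 -0.06 [ 0.5679 -0.0286]
0.03 0 [0.5835 0.0293]
0.03 0.06 [0.5991 0.0872]
```

View pics/w1.png

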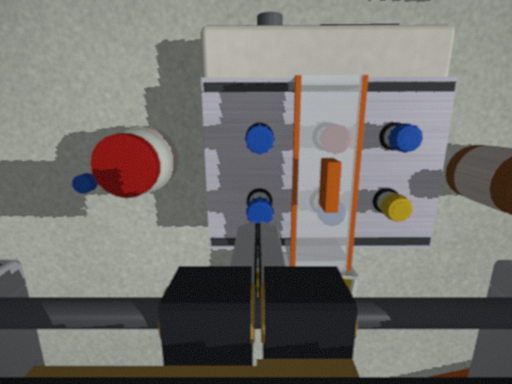

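The wrist view shows the y=-60 blues raised at (259,139) and (259,210), with tops at 106 mm. Blue (405,138) and yellow (399,208) are home at 96 mm, and red (335,138) and pale blue (331,208) sit under the guard.

Request:
carry_out(commands=[[-0.001, 0, 0.03, 0, 0, 0], [-0.001, 0, 0.044, 0, 0, 0], [-0.001, 0, 0.049, 0, 0, 0], [-0.001, 0, 0.054, 0, 0, 0], [-0.001, 0, 0.058, 0, 0, 0]])

```text
time: 2.15
tool_pos: [0.5685, -0.0269, 0.0985]
ee_rot: [3.141, 0.002, 2.879]
wrist_force: [0.4, -0.3, -0.1]
width: 0.0005
finger_force: 0.0
```

Request:
carry_out(commands=[[0, 0, 0.001, 0, 0, 0], [0, 0, 0.002, 0, 0, 0], [0, 0, 0.002, 0, 0, 0], [0, 0, 0.002, 0, 0, 0], [0, 0, 0.002, 0, 0, 0]])

```text
time: 2.65
tool_pos: [0.5686, -0.0275, 0.0962]
ee_rot: [3.141, 0.001, 2.878]
wrist_force: [-0.7, 2.3, 4.7]
width: 0.001
finger_force: 2.3
```

Request:
carry_out(commands=[[0, 0, 0.001, 0, 0, 0], [0, 0, 0.002, 0, 0, 0], [0, 0, 0.003, 0, 0, 0], [0, 0, 0.003, 0, 0, 0], [0, 0, 0.003, 0, 0, 0]])

```text
time: 3.15
tool_pos: [0.5687, -0.0275, 0.0961]
ee_rot: [3.141, 0.002, 2.878]
wrist_force: [-6.0, 2.5, 14.8]
width: 0.0004
finger_force: 7.3
```

```bash
python3 g.py -.03 -.06 .125
```

```text
t 3.15 block pos [ 0.0305 -0.0587  0.0961] shift [ 0.0604 -0.0013 -0.029 ] rot [ 0.0009  0.0022 -0.0001] F [-6.   2.5 14.8] w 0.0004
```

Hard stop reached at 96 mm with 15 N. Next is the other y=-60 blue.

Request:
carry_out(commands=[[0, 0, -0.02, 0, 0, 0], [0, 0, -0.034, 0, 0, 0], [0.03, -0.001, -0.034, 0, 0, 0], [0.06, -0.001, -0.034, 0, 0, 0], [0.06, -0.001, -0.034, 0, 0, 0]])

```text
time: 3.65
tool_pos: [0.5075, -0.0125, 0.1261]
ee_rot: [-3.141, -0.002, 2.878]
wrist_force: [0.1, -0.1, -0.4]
width: 0.0005
finger_force: 0.0
```

```bash
python3 g.py -.03 -.06 .096
```

```text
t 3.65 block pos [-0.0324 -0.0602  0.1261] shift [-0.0025  0.0002  0.0301] rot [-0.0003 -0.0018  0.0002] F [ 0.1 -0.1 -0.4] w 0.0005
```

Request:
carry_out(commands=[[-0.002, 0, 0.014, 0, 0, 0], [-0.002, 0, 0.02, 0, 0, 0], [-0.002, 0, 0.026, 0, 0, 0], [-0.002, 0, 0.031, 0, 0, 0], [-0.002, 0, 0.035, 0, 0, 0]])

```text
time: 4.15
tool_pos: [0.5127, -0.0139, 0.0958]
ee_rot: [-3.141, 0.001, 2.878]
wrist_force: [-12.8, 0.3, 35.3]
width: 0.0007
finger_force: 17.4
```

Request:
carry_out(commands=[[0, 0, 0, 0, 0, 0], [0, 0, 0, 0, 0, 0], [0, 0, 0.001, 0, 0, 0], [0, 0, 0.001, 0, 0, 0], [0, 0, 0.001, 0, 0, 0]])

```text
time: 4.65
tool_pos: [0.5127, -0.0139, 0.096]
ee_rot: [-3.141, 0.002, 2.878]
wrist_force: [-11.0, 1.4, 24.7]
width: 0.0003
finger_force: 12.2
```

```bash
python3 g.py -.0 .022 .15
```

```text
t 4.65 block pos [-0.0271 -0.0602  0.096 ] shift [-0.0273  0.0822 -0.054 ] rot [-0.0002  0.0025 -0.0002] F [-11.    1.4  24.7] w 0.0003
```

Request:
carry_out(commands=[[0, 0, -0.03, 0, 0, 0], [0, 0, -0.06, 0, 0, 0], [-0.013, 0.04, -0.062, 0, 0, 0], [-0.027, 0.084, -0.062, 0, 0, 0], [-0.027, 0.084, -0.062, 0, 0, 0]])

```text
time: 5.15
tool_pos: [0.562, 0.0641, 0.1512]
ee_rot: [3.14, -0.0, 2.882]
wrist_force: [0.2, -0.5, -0.8]
width: 0.0008
finger_force: 0.0
```

```bash
python3 g.py 0 .022 .127
```

```text
t 5.15 block pos [0.0002 0.028  0.1512] shift [ 0.0002 -0.006   0.0242] rot [ 0.002  -0.0005  0.0041] F [ 0.2 -0.5 -0.8] w 0.0008
```

Request:
carry_out(commands=[[0, 0, 0.012, 0, 0, 0], [0, 0, 0.024, 0, 0, 0], [0, -0.01, 0.024, 0, 0, 0], [0, -0.02, 0.024, 0, 0, 0], [0, -0.03, 0.024, 0, 0, 0]])

```text
time: 5.65
tool_pos: [0.5514, 0.0309, 0.1281]
ee_rot: [3.14, -0.001, 2.877]
wrist_force: [-0.3, 2.9, -2.4]
width: 0.0003
finger_force: 1.6
```

Request:
carry_out(commands=[[0, -0.008, 0, 0, 0, 0], [0, -0.016, 0, 0, 0, 0], [0, -0.024, 0, 0, 0, 0], [0, -0.03, 0, 0, 0, 0], [0, -0.036, 0, 0, 0, 0]])

```text
time: 6.15
tool_pos: [0.5428, -0.0028, 0.1287]
ee_rot: [3.139, -0.0, 2.878]
wrist_force: [3.1, 14.1, -1.6]
width: 0.0006
finger_force: 7.1
```

```bash
python3 g.py 0 -.043 .127
```

```text
t 6.15 block pos [-0.0009 -0.0416  0.1287] shift [-0.0009 -0.0014  0.0017] rot [ 0.0026 -0.     -0.0001] F [ 3.1 14.1 -1.6] w 0.0006
```

Request:
carry_out(commands=[[0, 0.01, -0.005, 0, 0, 0], [0, 0.02, -0.02, 0, 0, 0], [-0.015, 0.032, -0.025, 0, 0, 0], [-0.031, 0.043, -0.025, 0, 0, 0], [-0.031, 0.043, -0.025, 0, 0, 0]])

```text
time: 6.65
tool_pos: [0.586, 0.0302, 0.1545]
ee_rot: [-3.141, 0.003, 2.879]
wrist_force: [0.5, 0.3, -0.4]
width: 0.0004
finger_force: 0.0
```

```bash
cat > w.py <<'E'
from bench import *
from h import *
import sys
s=snapshot('wrist');cv2.imwrite(f'pics/{sys.argv[1]}.png',s['img'][...,::-1])
for col in list(COL):
    for c,st,m in blobs(s,col,60):
        C=cloud(s)[m];C=C[C[:,2]>0.05]
        if len(C)<20: continue
        zt=np.percentile(C[:,2],90);p=ray(s,*c,zt);d=p-b2w(0,0,0);a,b=np.cos(Q[2]),np.sin(Q[2])
        print(col,c.round(0),st[4],'block',np.round([a*d[0]+b*d[1],-b*d[0]+a*d[1],zt],4))
E
python3 w.py w2; python3 g.py .03 0 .11
```

```text
blue [330. 134.] 623 block [-0.0294  0.0586  0.0958]
blue [258. 207.] 574 block [0.0285 0.0009 0.1058]
yellow [327. 204.] 484 block [0.0292 0.0597 0.0959]
orange [141. 111.] 372 block [-0.0463 -0.0818  0.1171]
orange [208. 167.] 762 block [-0.0061 -0.0357  0.1171]
orange [174. 173.] 634 block [-0.0059 -0.0553  0.1384]
t 6.7 block pos [0.0311 0.0009 0.154 ] shift [ 0.0011 -0.0008  0.044 ] rot [-0.0015  0.0015  0.0003] F [-0.4  0.6  0.2] w 0.0003
```

View pics/w2.png

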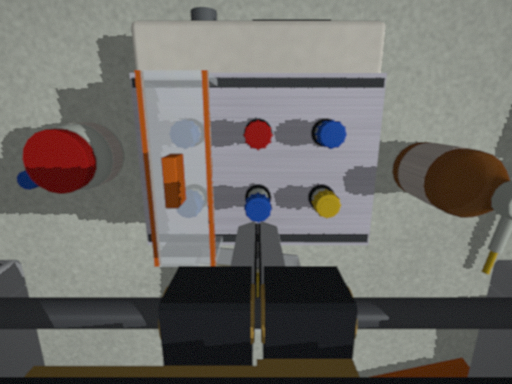

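The guard is now over the y=-60 pair (tab at (173,180)). Red (258,133) and raised blue (258,207) are uncovered, and yellow is at (327,204). Next I push the blue.

Request:
carry_out(commands=[[0.001, -0.001, 0.03, 0, 0, 0], [0.001, -0.001, 0.044, 0, 0, 0], [0.001, -0.001, 0.05, 0, 0, 0], [0.001, -0.001, 0.055, 0, 0, 0], [0.001, -0.001, 0.06, 0, 0, 0]])

```text
time: 7.2
tool_pos: [0.5829, 0.0292, 0.096]
ee_rot: [3.142, 0.002, 2.878]
wrist_force: [-7.7, -0.2, 21.1]
width: 0.0005
finger_force: 10.9
```

Request:
carry_out(commands=[[0, 0, 0.002, 0, 0, 0], [0, 0, 0.003, 0, 0, 0], [0, 0, 0.003, 0, 0, 0], [0, 0, 0.003, 0, 0, 0], [0, 0, 0.003, 0, 0, 0]])

```text
time: 7.7
tool_pos: [0.5829, 0.0292, 0.0961]
ee_rot: [3.141, 0.003, 2.878]
wrist_force: [-8.8, -0.5, 18.1]
width: 0.0005
finger_force: 8.6
```

```bash
python3 g.py -.03 .06 .13
```

```text
t 7.7 block pos [ 0.0295 -0.0002  0.0961] shift [ 0.0594  0.0602 -0.0341] rot [ 0.0001  0.0031 -0.0002] F [-8.8 -0.5 18.1] w 0.0005
```

Request:
carry_out(commands=[[0, 0, -0.02, 0, 0, 0], [0, 0, -0.04, 0, 0, 0], [0, 0.03, -0.05, 0, 0, 0], [0, 0.06, -0.05, 0, 0, 0], [0, 0.06, -0.05, 0, 0, 0]])

```text
time: 8.2
tool_pos: [0.5993, 0.0903, 0.1415]
ee_rot: [3.139, 0.002, 2.881]
wrist_force: [0.8, 0.1, -0.1]
width: 0.0007
finger_force: 0.0
```

Request:
carry_out(commands=[[0, 0, 0, 0, 0, 0], [0, 0, 0, 0, 0, 0], [0, 0, 0, 0, 0, 0], [0, 0, 0, 0, 0, 0], [0, 0, 0, 0, 0, 0]], jaw=0.48)

```text
time: 8.7
tool_pos: [0.5983, 0.0868, 0.1404]
ee_rot: [-3.142, -0.0, 2.877]
wrist_force: [-0.2, -0.2, 0.6]
width: 0.0371
finger_force: 0.0
```

```bash
python3 w.py w3; python3 g.py .03 .06 .073
```

```text
blue [260. 138.] 644 block [-0.0298  0.0607  0.0959]
blue [188. 212.] 611 block [0.0283 0.003  0.0959]
yellow [260. 212.] 585 block [0.0284 0.061  0.0959]
yellow [181. 310.] 340 block [-0.0013  0.0405  0.2578]
yellow [231. 291.] 288 block [-0.0006  0.0518  0.2493]
orange [ 47. 116.] 441 block [-0.0458 -0.0815  0.1171]
orange [117. 121.] 610 block [-0.0425 -0.0351  0.117 ]
orange [ 79. 176.] 798 block [-0.0094 -0.0532  0.1384]
t 8.75 block pos [0.0293 0.0595 0.1405] shift [-0.0007  0.0005  0.0675] rot [ 0.     -0.0001 -0.001 ] F [-0.2 -0.2  0.4] w 0.0409
```

Request:
carry_out(commands=[[-0.001, 0, 0.02, 0, 0, 0], [-0.001, 0, 0.04, 0, 0, 0], [-0.001, 0, 0.055, 0, 0, 0], [-0.001, 0, 0.063, 0, 0, 0], [-0.001, 0, 0.067, 0, 0, 0]])

```text
time: 9.25
tool_pos: [0.5988, 0.087, 0.0724]
ee_rot: [-3.141, -0.001, 2.878]
wrist_force: [0.2, 0.2, 1.2]
width: 0.0449
finger_force: 0.0
```

Request:
carry_out(commands=[[0, 0, 0, 0, 0, 0], [0, 0, 0, 0, 0, 0], [0, 0, 0, 0, 0, 0], [0, 0, 0, 0, 0, 0], [0, 0, 0, 0, 0, 0]], jaw=0)

```text
time: 9.75
tool_pos: [0.6004, 0.0886, 0.0746]
ee_rot: [3.138, 0.002, 2.878]
wrist_force: [1.7, 4.8, 0.6]
width: 0.0209
finger_force: 30.0
```

```bash
python3 g.py .03 .06 .083
```

```text
t 9.75 block pos [0.0309 0.0616 0.0746] shift [ 0.0009 -0.0016 -0.0084] rot [0.0034 0.0024 0.0003] F [1.7 4.8 0.6] w 0.0209
```

Gripped with 30 N. Now pull up.

Request:
carry_out(commands=[[0, 0, -0.003, 0, 0, 0], [0, 0, -0.006, 0, 0, 0], [0, 0, -0.009, 0, 0, 0], [0, 0, -0.012, 0, 0, 0], [0, 0, -0.013, 0, 0, 0]])

```text
time: 10.25
tool_pos: [0.6003, 0.0886, 0.0848]
ee_rot: [3.138, 0.001, 2.878]
wrist_force: [7.3, 6.7, -10.9]
width: 0.0214
finger_force: 30.0
```

Request:
carry_out(commands=[[0, 0, 0, 0, 0, 0], [0, 0, 0, 0, 0, 0], [0, 0, 0, 0, 0, 0], [0, 0, 0, 0, 0, 0], [0, 0, 0, 0, 0, 0]])

```text
time: 10.75
tool_pos: [0.6003, 0.0886, 0.0848]
ee_rot: [3.139, 0.001, 2.878]
wrist_force: [6.4, 5.7, -6.9]
width: 0.0212
finger_force: 30.0
```

Raised 10 mm onto the stop. Now release and rise.

Request:
carry_out(commands=[[0, 0, 0.001, 0, 0, 0], [0, 0, 0.001, 0, 0, 0], [0, 0, 0.001, 0, 0, 0], [0, 0, 0.001, 0, 0, 0], [0, 0, 0.001, 0, 0, 0]], jaw=0.48)

```text
time: 11.25
tool_pos: [0.5993, 0.0868, 0.0858]
ee_rot: [-3.141, 0.0, 2.878]
wrist_force: [0.1, -1.1, 0.3]
width: 0.045
finger_force: 0.0
```

Request:
carry_out(commands=[[0, 0, -0.02, 0, 0, 0], [0, 0, -0.04, 0, 0, 0], [0, 0, -0.06, 0, 0, 0], [0, 0, -0.08, 0, 0, 0], [0, 0, -0.08, 0, 0, 0]])

```text
time: 11.75
tool_pos: [0.6012, 0.0871, 0.1695]
ee_rot: [3.139, 0.007, 2.878]
wrist_force: [-0.6, 0.1, 0.2]
width: 0.0447
finger_force: 0.0
```

```bash
python3 w.py w4; python3 g.py 0 -.095 .16
```

```text
blue [258. 132.] 510 block [-0.0297  0.0607  0.0959]
blue [194. 198.] 493 block [0.0285 0.003  0.0959]
yellow [259. 202.] 479 block [0.0289 0.061  0.1059]
yellow [165. 309.] 376 block [0.0006 0.0375 0.2865]
orange [ 70. 111.] 341 block [-0.0462 -0.0817  0.1171]
orange [132. 120.] 438 block [-0.04   -0.0353  0.1171]
orange [100. 165.] 614 block [-0.0087 -0.0535  0.1385]
t 11.8 block pos [0.0312 0.0601 0.1673] shift [ 0.0311 -0.1551  0.007 ] rot [ 0.0011  0.0038 -0.0004] F [ 0.   0.3 -1.1] w 0.0451
```

View pics/w4.png

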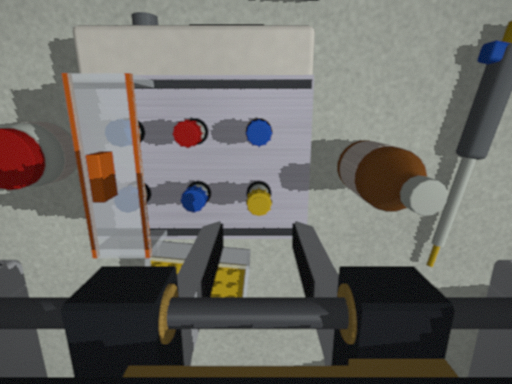

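Yellow is raised (106 mm), and blues (194,198) and (258,132) are home at 96 mm. I now go to the tab's -y side to slide the guard to +60.

Request:
carry_out(commands=[[0.006, -0.031, 0, 0, 0, 0], [0.012, -0.062, 0, 0, 0, 0], [0.018, -0.093, 0, 0, 0, 0], [0.025, -0.124, 0, 0, 0, 0], [0.031, -0.156, 0, 0, 0, 0]], jaw=0)

```text
time: 12.3
tool_pos: [0.5271, -0.0562, 0.1635]
ee_rot: [-3.141, -0.003, 2.878]
wrist_force: [-0.7, -0.4, 0.7]
width: 0.0087
finger_force: 0.0
```

Request:
carry_out(commands=[[0, 0, 0, 0, 0, 0], [0, 0, 0.01, 0, 0, 0], [0, 0, 0.02, 0, 0, 0], [0, 0, 0.03, 0, 0, 0], [0, 0, 0.038, 0, 0, 0]])

```text
time: 12.8
tool_pos: [0.5283, -0.0543, 0.1254]
ee_rot: [3.141, -0.002, 2.879]
wrist_force: [-0.5, -0.1, -0.8]
width: 0.0003
finger_force: 0.0
```

```bash
python3 g.py 0 -.08 .128
```

```text
t 12.8 block pos [-0.0015 -0.0952  0.1254] shift [-0.0015  0.0152 -0.0026] rot [ 0.0001 -0.0025  0.0012] F [-0.5 -0.1 -0.8] w 0.0003
```

Request:
carry_out(commands=[[-0.001, 0.012, -0.002, 0, 0, 0], [-0.001, 0.026, -0.002, 0, 0, 0], [-0.001, 0.042, -0.002, 0, 0, 0], [-0.001, 0.06, -0.002, 0, 0, 0], [-0.001, 0.076, -0.002, 0, 0, 0]])

```text
time: 13.3
tool_pos: [0.5497, 0.0188, 0.1293]
ee_rot: [-3.14, -0.0, 2.878]
wrist_force: [-0.4, -4.2, -3.2]
width: 0.0002
finger_force: 2.0
```

Request:
carry_out(commands=[[0, 0.015, 0, 0, 0, 0], [0, 0.03, 0, 0, 0, 0], [0, 0.042, 0, 0, 0, 0], [0, 0.051, 0, 0, 0, 0], [0, 0.056, 0, 0, 0, 0]])

```text
time: 13.8
tool_pos: [0.5643, 0.073, 0.1296]
ee_rot: [3.141, -0.0, 2.879]
wrist_force: [-0.6, -3.0, -1.7]
width: 0.0007
finger_force: 1.2
```

```bash
python3 g.py 0 .042 .128
```

```text
t 13.8 block pos [1.000e-04 3.720e-02 1.296e-01] shift [0.0001 0.0048 0.0016] rot [ 0.0008 -0.0001  0.0006] F [-0.6 -3.  -1.7] w 0.0007
```

Request:
carry_out(commands=[[0, 0.002, 0, 0, 0, 0], [0, 0.004, 0, 0, 0, 0], [0, 0.006, 0, 0, 0, 0], [0, 0.007, 0, 0, 0, 0], [0, 0.007, 0, 0, 0, 0]])

```text
time: 14.3
tool_pos: [0.5659, 0.0786, 0.1296]
ee_rot: [3.141, -0.0, 2.878]
wrist_force: [-0.3, -1.6, -1.4]
width: 0.0005
finger_force: 0.8
```

```bash
python3 g.py 0 .042 .128
```

```text
t 14.3 block pos [0.0002 0.043  0.1296] shift [ 0.0001 -0.001   0.0016] rot [ 0.0005 -0.     -0.0004] F [-0.3 -1.6 -1.4] w 0.0005
```

Request:
carry_out(commands=[[0, 0.001, 0, 0, 0, 0], [0, 0.002, 0, 0, 0, 0], [0, 0.003, 0, 0, 0, 0], [0, 0.003, 0, 0, 0, 0], [0, 0.003, 0, 0, 0, 0]])

```text
time: 14.8
tool_pos: [0.5664, 0.0803, 0.1295]
ee_rot: [-3.139, -0.0, 2.877]
wrist_force: [-3.3, -5.2, -0.2]
width: 0.0005
finger_force: 2.6
```

```bash
python3 g.py 0 .042 .128
```

```text
t 14.8 block pos [0.0002 0.0448 0.1295] shift [ 0.0002 -0.0028  0.0015] rot [-0.0024 -0.0003 -0.0008] F [-3.3 -5.2 -0.2] w 0.0005
```

Request:
carry_out(commands=[[0, -0.015, 0, 0, 0, 0], [0, -0.02, -0.03, 0, 0, 0], [0, -0.03, -0.07, 0, 0, 0], [0, -0.045, -0.11, 0, 0, 0], [0, -0.045, -0.14, 0, 0, 0]])

```text
time: 15.3
tool_pos: [0.5556, 0.0367, 0.2734]
ee_rot: [3.139, 0.006, 2.877]
wrist_force: [0.2, 0.1, -0.1]
width: 0.0002
finger_force: 0.0
```

```bash
python3 w.py w5; python3 g.py 0 .0 .27
```

```text
blue [210. 152.] 273 block [-0.0304 -0.0573  0.0961]
blue [212. 199.] 237 block [ 0.0284 -0.0577  0.096 ]
blue [259. 199.] 246 block [0.0288 0.0009 0.096 ]
orange [291. 141.] 105 block [-0.0455  0.0374  0.1167]
orange [330. 176.] 235 block [-0.0059  0.0836  0.1169]
orange [313. 185.] 242 block [-0.0002  0.0601  0.1386]
orange [289. 218.] 82 block [0.0462 0.0376 0.1168]
t 15.35 block pos [0.0028 0.0009 0.2789] shift [ 0.003  -0.0009  0.0089] rot [ 0.0048  0.0144 -0.0011] F [ 0.7 -1.1  4. ] w 0.0003
```

View pics/w5.png

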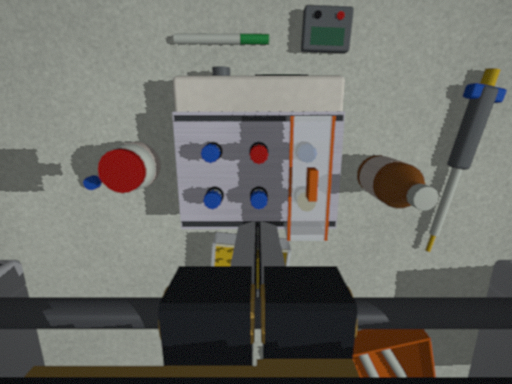

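The guard is centred at block y=0.060 (tab at (313,185)) over the yellow vial. All three uncovered blues read 96 mm, and the fourth read 96 mm before it was covered. The bystanders are unmoved, so I'll hand in.

```bash
python3 -c "
from bench import *
print(close_job())"
```

```text
the job is handed in; nothing more can be done
None
```

The job is handed in at about 15 s: all four blue caps measured home, the yellow cap raised to its stop with the guard centred over it, and the red cap and bystanders not touched.

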